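Clamp the steel spool in the lapping fixture

ROBOT

A 7-joint arm with a two-finger parallel gripper is mounted at the origin on the work surface. World frame = base frame: x ahead of the robot, y to its left, z up, the work surface at z = 0. Lengths are in m, angles in rad, forces in N, time in s.
With the tool pointing down it reaches from about 0.425 to 0.875 m from the base axis. Payload 4.7 kg.
Tool frame: the origin (TCP) lies at the very end of the fingers, on their centre line; the grasp point (between the pads) lies pinch_z behind it (pinch_z is the distance from the TCP to the grasp point, in m); z points along the fingers, y is the line along which they close (so a half turn about z gives the same grasp; the last joint's range is limited). The gripper opens to 85 mm and grips with 20 to 120 N. Pads are 22 mm wide; open, the fingers measure 114 mm over their backs; the gripper's body (76 mm by 85 mm) begins 54 mm behind the grasp point. The pads swing forward as they close: fully open they stand 13 mm farther back than shut.
Start: joints at [-1.327, 0.321, -0.07, 1.45, 0.023, 1.371, -0.057], TCP at [0.148, 0.633, 0.231] pointing down, gripper open.
Joint ranges: [-2.86, 2.86], [-0.3, 2.09], [-1.38, 1.24], [0.06, 2.45], [-1.56, 4.7], [0.09, 2.05], [-2.69, 2.69]. Speed limits (rad/s): [2.57, 2.57, 3.14, 3.14, 3.14, 3.14, 3.14].

INTERFACE

Orientations are given as a unit quaternion [x, y, z, w].
In Python, from cell import sense, capture, finish_job, pinch_z gives the robot as it stands.
- The arm moves only by the tool servo_tool, never from a script. Its argument "deltas" is a list of rows, each an object with "delta_pos": the shift along the tool's x, y, z in cm, a list of three; "turn": the turn, a rotation vector about the tool's x, y, z in rad, a list of three; "fingers": the closure, from 0 (fully open) to 1 (shut). In form: [{"delta_pos": [tx, ty, tz], "turn": [ax, ay, az], "fingers": fingers}, ...]. A call has exactly 8 rows; each row shifts and turns the commanded pose from where the row before left it, along the tool's axes as they then stand; what a row does not reach is not made up. A row lasts 1/8 s, in which the tool goes at most 62.5 mm and 10.7 degrees, less where a joint would pass 70% of its speed; a pose out of reach is approached as far as the arm can. A call with a gripper value outside its range is refused whole. The fingers move at their own pace and stop on an object; the grip force is fixed at half the most. Time passes only in rows, so rows that do not move let the fingers close, or fill a call up. It gives the time, the measured TCP pose, the force, the opening and the grip force at its end, in the units of the state.
- sense(): the state, without advancing time (a new reading comes with each control period).
- capture(name): name is "scene" or "top"; returns a dict with "image" (480x640x3 uint8, blue, green, red), "fx", "fy", "cx", "cy" (pixels), "k1" (the pictures are not rectified: a ray, as slopes to the right and down, at radius r is drawn at 1 + k1 r^2 times it, then the intrinsics apply), "rvec" (rotation vector, rad) and "tvec" (3), from world to camera coordinates, as OpenCV has them. Camera axes: x right, y down, z forward; pixel columns grow to the right and rows downward; lengths in m; the calibration is good to about 2 mm. A picture is of the moment at which its call begins. There is no depth.
- finish_job(): hands the job in; it is judged then, once.
The state is a dict: "time_s": time; "qpos": joint angles; "joint_velocities": joint speeds; "effort": joint torques, N m; "tcp_pos": TCP position; "ee_rot": TCP orientation; "wrist_force": force on the tool from outside, world axes, zero at the start; "ft_torque": the same for the moment, N m; "width": opening from 0.0 (shut) to 1.0 (fully open); "gripper_force": force on a finger pad.
Only numpy, scipy, OpenCV 4.12 (cv2) and the standard library are available. Lean on these libraries where they do the work, as an engineer would, in place of code of your own. Each camera call takes 0.05 s, during which the arm holds its last target. There are 200 camera calls.

TASK

Lay the steel spool from the grey V-rest into the V-notches of the black clamp fixture, with its two flanges outside the two notched cheeks, and let go of it; swing the yellow hinged strap out of the way first if it hangs over the notches. Then swing the strap all the way over and down onto the spool, and only after that swing the steel bolt fully upright into the open slot at the strap's end. Leave the copper sleeve, the stainless insert, the blue punch and the white cap where they are.

Things in the scene. Friction and masses are not known exactly. Their poses are not given: they have to be found in the camera images.
- fixture: Black plastic clamp fixture, fixed to the bench; base plate 150 x 150 x 12 mm. Origin at the centre of its underside, z up; x along the notches (the clamped spool's axis), +y the yellow strap's hinge side, -y the swing bolt's side. The middle (x within +-50 mm) is open above 50 mm height for fingers holding the spool's barrel.
- seat (a point): Where the spool's centre belongs: on the fixture's z axis, 70 mm above the bench, axes as the fixture's. The spool's barrel lies there in two V-notched black cheeks, each 12 mm thick (fixture x = +-50 to +-62 mm), 76 mm tall, within 43 mm either side in y.
- strap (a joint): Angle of the yellow strap (rad): 0 = closed, level over the spool (end stop); grows as it swings up and back over the hinge side; 1.95 = fully back (end stop). Stiff hinge (0.35 N m): stays where it is left; 3 to 5 N at the handle moves it. Below about 1.7 rad it is in the way of a wide gripper setting the spool down.
- strap_hinge (a point): Strap hinge axis, parallel to fixture x, at fixture x 0, y +45, z 40 mm. The strap is an L: a leg 59 mm up from the hinge, then (closed) a plate 44 mm wide (x within +-22 mm), 10 mm thick, top 99 mm above the bench, reaching to fixture y = -61 mm; its last 24 mm is a fork with an 18 mm slot for the bolt. Axes turn with the strap.
- strap_grip (a point): Grip point on the strap's red handle pin: 12 mm diameter, parallel to fixture x, free-standing on the strap's +x side from x = 26 to 68 mm; this point is at x = 46 mm. Closed, it is 80 mm towards -y from the hinge and 80 mm above it; it turns about the hinge with the strap. Pinched from above it can turn between the fingers.
- bolt (a joint): Angle of the swing bolt (rad): 0 = upright in the strap's slot (end stop); grows as it leans outwards to the fixture's -y; 1.25 = end stop. Stiff pivot (0.14 N m): stays where it is left; about 2 N at the handle moves it.
- bolt_hinge (a point): Swing bolt pivot axis (parallel to the fixture's x): fixture x 0, y -47 mm, z 40 mm. The bolt is a 10 mm steel rod 82 mm long with a 22 mm brass nut 60 to 79 mm from the pivot. The point's axes turn with the bolt.
- bolt_grip (a point): Grip point on the bolt's green handle bar, 12 mm diameter, parallel to the fixture's x, 72 mm from the pivot, standing out on the -x side from the nut (x = -11 mm) to x = -62 mm; this point is at x = -42 mm. It may be pinched from above and turn between the fingers.
- rest: Grey steel V-rest, fixed to the bench, base 120 x 90 x 12 mm, origin at the centre of its underside; x axis along the notches. Two V-cheeks (x = +-36 to +-48 mm, tops 67 mm) hold the spool's barrel with its axis 60 mm above the bench; the middle (x within +-36 mm) is open down to 12 mm.
- spool: Steel spool, lying: barrel 36 mm diameter and 140 mm long, a flange 56 mm diameter and 12 mm thick at each end, 164 mm overall, 0.4 to 0.8 kg. Origin at its centre on its axis; x along its axis (either end may point either way). It starts in the V-rest, up to 12 mm off its middle.
- sleeve: Copper lap sleeve standing upright, 44 mm diameter, 75 mm tall, origin at the centre of its underside. Leave alone.
- insert: Stainless stepped seal insert, 68 mm diameter, 30 mm tall, origin at the centre of its underside. Leave alone.
- punch: Blue steel drift punch lying along its x axis, 155 mm long, 16 mm thick (20 mm over the corners), origin under its middle. Leave alone.
- cap: White nylon protective cap, 52 mm diameter, 40 mm tall, origin at the centre of its underside. Leave alone.
Mind the look-alikes: they are no part of the job. Of the things that look like the fixture, the smaller one is meant.

How it is judged:
By the outcome, as a careful person would: the job done as asked, in the order asked, and still so for the second after the job is handed in, with the robot touching nothing.
It also fails if it takes over 72 s, if anything falls off the work surface, if the arm or the gripper's body presses on something with over 40 N, if the wrist force passes 120 N, or if a joint passes its speed limit or range.

## Working session

There is one attempt and no reset: what is moved stays moved. The work goes in short steps, Python scripts to look and compute and a tool call to move; the robot and the scene stay as the last step left them, time stands still between calls to the robot, and variables do not carry over. Pictures are saved under pics/ and viewed, at most 13 in all, crops included, and the job is handed in when it is done.

Besides the shell and the picture viewer there is one more tool, called after "Call:" as name([rows], argument=value, ...), one row to a line, values as JSON. servo_tool: Moves the arm, as the interface text tells. Its arguments: {"type":"object","properties":{"deltas":{"type":"array"}},"required":["deltas"]}

```bash
mkdir -p pics
python3 - <<'E'
from cell import sense, capture, pinch_z
import cv2
print(pinch_z); s=sense(); print(s['tcp_pos'],s['ee_rot'],s['width'],s['time_s'])
for n in("scene","top"):
    c=capture(n); cv2.imwrite(f'pics/{n}0.png',c['image'])
    print({k:v for k,v in c.items() if k!='image'})
E
```

```text
0.0187
[0.1479796  0.63235864 0.2302076 ] [ 1.14654562e-01  9.93404931e-01 -9.84663996e-04 -6.73898363e-05] 0.9951825943161579 0.0
{'fx': 609.9510306654356, 'fy': 609.9510306654356, 'cx': 322.4937746935847, 'cy': 241.36453140065373, 'k1': -0.1697013015914561, 'rvec': array([ 2.11323873,  1.62220369, -0.47887184]), 'tvec': array([-0.2034007 , -0.35303935,  1.85585583])}
{'fx': 571.0142819223771, 'fy': 571.0142819223771, 'cx': 333.12927898607256, 'cy': 234.33025926026107, 'k1': -0.05716865463903839, 'rvec': array([ 2.13219629, -2.15653339,  0.17764526]), 'tvec': array([0.06614449, 0.50386266, 1.31614757])}
```

View pics/scene0.png

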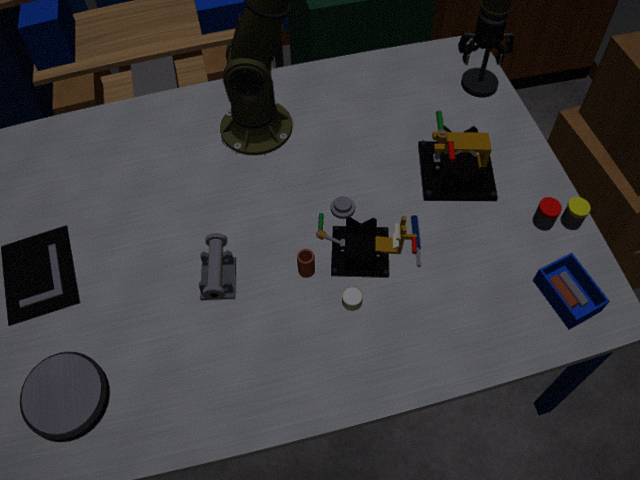

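View pics/top0.png

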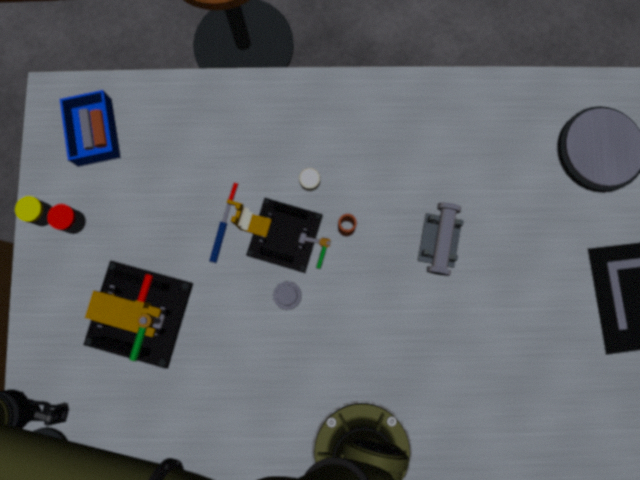

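The scene view shows the small fixture at about (360,250), with its strap swung back to the hinge side and its bolt leaning left. The spool is in the rest at (217,270). In the top view the small fixture is at (285,235) and the spool at (446,238). The large fixture at lower left is the look-alike.

```bash
cat > h.py <<'E'
import numpy as np, cv2
from cell import sense, capture, pinch_z
def cam(n):
    c=capture(n); R=cv2.Rodrigues(c['rvec'])[0]; c['R']=R; c['C']=-R.T@c['tvec']; return c
def ray(c,p):
    d=np.array([(p[0]-c['cx'])/c['fx'],(p[1]-c['cy'])/c['fy']]); u=d.copy()
    for _ in range(20): u=d/(1+c['k1']*(u@u))
    v=c['R'].T@np.array([u[0],u[1],1]); return v/np.linalg.norm(v)
def onz(c,p,z):
    v=ray(c,p); return c['C']+v*(z-c['C'][2])/v[2]
def tri(c1,p1,c2,p2):
    a,b=ray(c1,p1),ray(c2,p2); s=np.linalg.lstsq(np.c_[a,-b],c2['C']-c1['C'],rcond=None)[0]
    x,y=c1['C']+a*s[0],c2['C']+b*s[1]; return (x+y)/2,np.linalg.norm(x-y)
def proj(c,P):
    q=c['R']@np.array(P)+c['tvec']; u=q[:2]/q[2]; u=u*(1+c['k1']*(u@u)); return u*c['fx']+[c['cx'],c['cy']]
def blob(c,hue,box,smin=110,vmin=40):
    h=cv2.cvtColor(c['image'],cv2.COLOR_BGR2HSV); m=((np.abs(((h[...,0].astype(int)-hue+90)%180)-90)<10)&(h[...,1]>smin)&(h[...,2]>vmin)).astype(np.uint8)
    k=np.zeros_like(m); x0,y0,x1,y1=box; k[y0:y1,x0:x1]=m[y0:y1,x0:x1]
    pts=cv2.findNonZero(k); return pts.reshape(-1,2).astype(float)
E
python3 - <<'E'
from h import *
S,T=cam("scene"),cam("top")
for n,hue,bs,bt in(("green",60,(310,200,330,240),(310,235,335,275)),("red",0,(405,215,425,256),(225,175,245,205))):
    a,b=blob(S,hue,bs),blob(T,hue,bt)
    for q in(a,b): print(n,len(q),q.mean(0),cv2.minAreaRect(q.astype(np.float32)))
    print(tri(S,a.mean(0),T,b.mean(0)))
# black base plate in top
g=T['image'].max(2); m=np.zeros_like(g); m[190:280,235:335]=(g[190:280,235:335]<45); 
cs=max(cv2.findContours(m,0,1)[0],key=cv2.contourArea); r=cv2.minAreaRect(cs); print(r,[onz(T,p,.012).round(4) for p in cv2.boxPoints(r)], len(cs))
crop=lambda im,x0,y0,x1,y1,f:cv2.resize(im[y0:y1,x0:x1],None,fx=f,fy=f,interpolation=cv2.INTER_CUBIC)
gam=lambda im:(255*(im/255.)**.55).astype(np.uint8)
t1=crop(T['image'],220,170,350,290,5); cv2.imwrite('pics/t1.png',gam(t1))
a=crop(T['image'],410,195,480,285,5); b=crop(S['image'],190,225,245,315,5)
cv2.imwrite('pics/t2.png',gam(np.hstack([a,b])))
E
```

```text
green 64 [320.53125 220.75   ] ((320.5, 221.0), (16.0, 3.0), 90.0)
green 85 [320.87058824 257.24705882] ((320.9216003417969, 257.12969970703125), (4.043680667877197, 21.174184799194336), 17.10272979736328)
(array([0.44497728, 0.08902839, 0.08300668]), np.float64(0.0008972817427901583))
red 71 [413.69014085 244.35211268] ((413.7205505371094, 244.36764526367188), (14.955818176269531, 4.601789951324463), 85.60128784179688)
red 78 [232.82051282 191.12820513] ((232.81622314453125, 191.09732055664062), (4.411288738250732, 17.35106658935547), 17.10272979736328)
(array([0.59377888, 0.28651243, 0.11620478]), np.float64(0.001454321881355845))
((284.0367431640625, 234.7110137939453), (60.05571365356445, 59.959930419921875), 16.699243545532227) [array([0.4612, 0.269 , 0.012 ]), array([0.6022, 0.2284, 0.012 ]), array([0.5577, 0.0881, 0.012 ]), array([0.4181, 0.1306, 0.012 ])] 276
```

View pics/t1.png

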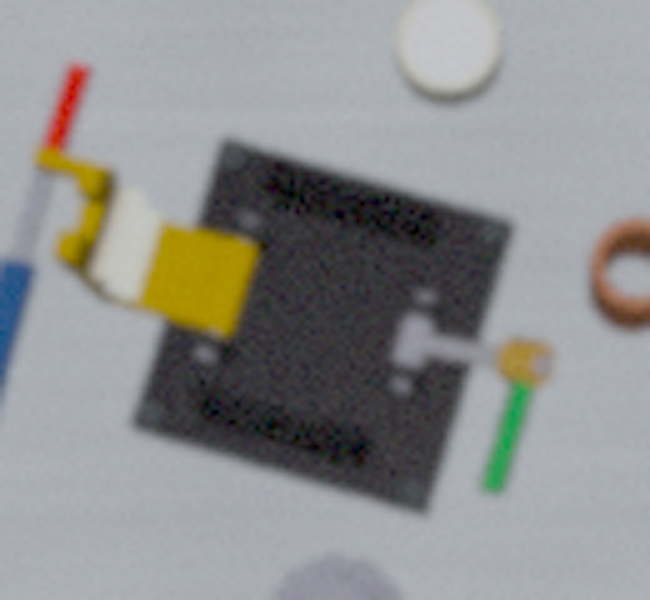

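View pics/t2.png

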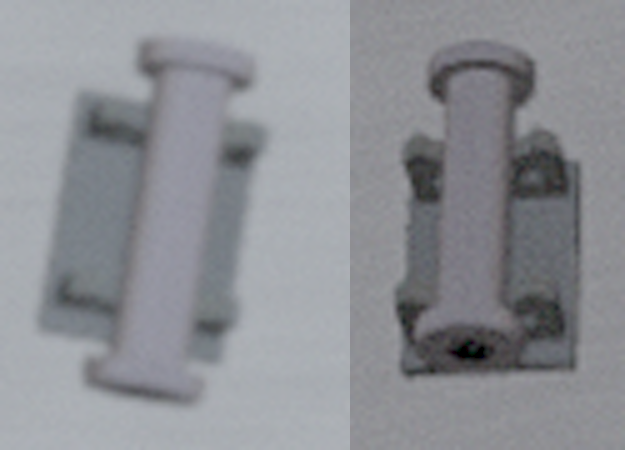

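The crops show the fixture with the red handle up on its +x side at top (233,191), and the bolt's green bar at (321,257). From the triangulated points, strap ≈ 1.61 rad, so it must go further back, and bolt ≈ 0.93 rad. The bar offsets and radii match the given sizes. The spool's barrel runs from about (448,209) to (440,267) in the top picture.

```bash
cat >> h.py <<'E'
F=np.array([.511,.1787]); YF=-.296
def fw(x,y,z):  # fixture -> world
    c,s=np.cos(YF),np.sin(YF); return np.array([F[0]+c*x-s*y,F[1]+s*x+c*y,z])
def strap(th,x=.046):
    a=np.pi*.75-th; r=.08*2**.5; return fw(x,.045+r*np.cos(a),.04+r*np.sin(a))
def bolt(th,x=-.042): return fw(x,-.047-.072*np.sin(th),.04+.072*np.cos(th))
def go(p,yaw):
    """p: grasp point world; prints turn about tool z, then shift in the turned tool frame (cm)"""
    from scipy.spatial.transform import Rotation as Ro
    s=sense(); R=Ro.from_quat(s['ee_rot']).as_matrix(); y0=np.arctan2(-R[0,1],R[1,1])
    c,n=np.cos(yaw),np.sin(yaw); G=np.array([[-c,-n,0],[-n,c,0],[0,0,-1]]).T
    d=np.array(p)-[0,0,pinch_z]-s['tcp_pos']
    print('t',s['time_s'],'tcp',s['tcp_pos'].round(4),'tilt',R[:2,2].round(3),'w',round(s['width'],3),'f',np.round(s['wrist_force'],1)); print('turn',round(y0-yaw,3),'shift cm',(G.T@d*100).round(2))
E
python3 - <<'E'
from h import *
T=cam("top"); px=lambda u,v:(410+u/5,195+v/5)
a,b=onz(T,px(192,72),.068),onz(T,px(152,362),.068)
print(a,b,np.linalg.norm(a-b),(a+b)/2,np.arctan2(*(a-b)[[1,0]]))
g=T['image'].max(2)
# rows across barrel: edges by gradient
pts=[]
for v in np.arange(216,264,4):
    l=cv2.GaussianBlur(T['image'],(3,3),0)[v,428:462].astype(int).mean(1); d=np.diff(l); pts.append((v,428+d.argmax(),428+d.argmin()))
print(pts)
print(strap(1.61)); go(strap(1.61)+[0,0,.07],YF)
E
```

```text
[ 0.55640499 -0.21066627  0.068     ] [ 0.42006461 -0.18614786  0.068     ] 0.13852744239389808 [ 0.4882348  -0.19840707  0.068     ] -0.17793055206241132
[(np.int64(216), np.int64(441), np.int64(438)), (np.int64(220), np.int64(440), np.int64(453)), (np.int64(224), np.int64(439), np.int64(453)), (np.int64(228), np.int64(460), np.int64(452)), (np.int64(232), np.int64(459), np.int64(451)), (np.int64(236), np.int64(459), np.int64(451)), (np.int64(240), np.int64(458), np.int64(450)), (np.int64(244), np.int64(457), np.int64(449)), (np.int64(248), np.int64(456), np.int64(449)), (np.int64(252), np.int64(456), np.int64(448)), (np.int64(256), np.int64(457), np.int64(447)), (np.int64(260), np.int64(455), np.int64(448))]
[0.59235825 0.28778616 0.11680304]
t 0.25 tcp [0.1481 0.6327 0.2308] tilt [-0.    -0.001] w 1.002 f [ 0.4  0.6 -0.4]
turn 0.066 shift cm [-52.56 -20.03   6.27]
```

Call:
servo_tool([
  {"delta_pos": [0,0,0],"turn": [0,0,0.066],"fingers": 0},
  {"delta_pos": [-5.2,-2.0,0],"turn": [0,0,0],"fingers": 0},
  {"delta_pos": [-5.2,-2.0,0],"turn": [0,0,0],"fingers": 0},
  {"delta_pos": [-5.2,-2.0,0],"turn": [0,0,0],"fingers": 0},
  {"delta_pos": [-5.2,-2.0,0],"turn": [0,0,0],"fingers": 0},
  {"delta_pos": [-5.2,-2.0,0],"turn": [0,0,0],"fingers": 0},
  {"delta_pos": [-5.2,-2.0,0],"turn": [0,0,0],"fingers": 0},
  {"delta_pos": [-5.2,-2.0,0],"turn": [0,0,0],"fingers": 0},
])

```text
time_s: 1.25
tcp_pos: [0.4567, 0.3917, 0.2315]
ee_rot: [0.147, 0.989, 0.0, 0.0]
wrist_force: [0.8, 1.2, -0.3]
width: 1.002
gripper_force: 0.0
```

```bash
python3 -c "
from h import *
go(strap(1.61)+[0,0,.07],YF)"
```

```text
t 1.25 tcp [0.4567 0.3917 0.2315] tilt [0. 0.] w 1.002 f [ 0.8  1.2 -0.3]
turn 0.0 shift cm [-16.01  -5.98   6.34]
```

Call:
servo_tool([
  {"delta_pos": [-4,-1.5,0],"turn": [0,0,0],"fingers": 0},
  {"delta_pos": [-4,-1.5,0],"turn": [0,0,0],"fingers": 0},
  {"delta_pos": [-4,-1.5,0],"turn": [0,0,0],"fingers": 0},
  {"delta_pos": [-4,-1.5,0],"turn": [0,0,0],"fingers": 0},
  {"delta_pos": [0,0,2.1],"turn": [0,0,0],"fingers": 0},
  {"delta_pos": [0,0,2.1],"turn": [0,0,0],"fingers": 0},
  {"delta_pos": [0,0,2.1],"turn": [0,0,0],"fingers": 0},
  {"delta_pos": [0,0,0],"turn": [0,0,0],"fingers": 0},
])

```text
time_s: 2.25
tcp_pos: [0.5897, 0.2883, 0.1662]
ee_rot: [0.147, 0.989, -0.001, -0.002]
wrist_force: [0.1, -0.4, -0.3]
width: 1.0
gripper_force: 0.0
```

```bash
python3 -c "
from h import *
go(strap(1.61),YF)
S=cam('scene'); im=S['image'][150:310,330:490]; cv2.imwrite('pics/a.png',cv2.resize((255*(im/255.)**.55).astype(np.uint8),None,fx=3.5,fy=3.5,interpolation=2))"
```

```text
t 2.25 tcp [0.5897 0.2883 0.1662] tilt [-0.004 -0.002] w 1.0 f [ 0.1 -0.4 -0.3]
turn 0.0 shift cm [-0.27  0.02  6.81]
```

View pics/a.png

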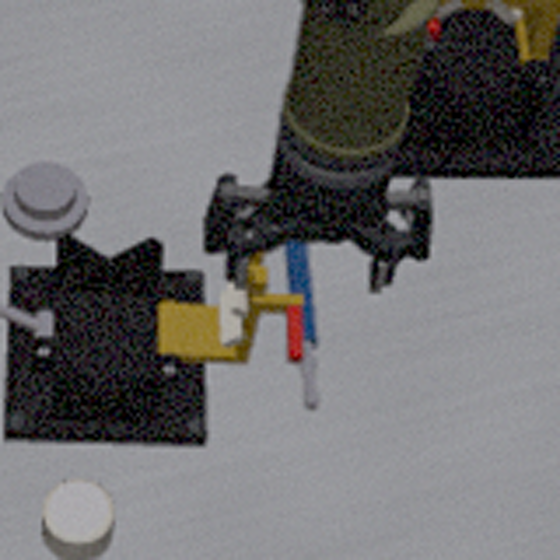

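The open fingers straddle the red pin, which is at about (297,330) in the crop. I'll go down and close on it.

Call:
servo_tool([
  {"delta_pos": [-0.3,0,1.7],"turn": [0,0,0],"fingers": 0},
  {"delta_pos": [0,0,1.7],"turn": [0,0,0],"fingers": 0},
  {"delta_pos": [0,0,1.7],"turn": [0,0,0],"fingers": 0},
  {"delta_pos": [0,0,1.7],"turn": [0,0,0],"fingers": 0.3},
  {"delta_pos": [0,0,0],"turn": [0,0,0],"fingers": 1},
  {"delta_pos": [0,0,0],"turn": [0,0,0],"fingers": 1},
  {"delta_pos": [0,0,0],"turn": [0,0,0],"fingers": 1},
  {"delta_pos": [0,0,0],"turn": [0,0,0],"fingers": 1},
])

```text
time_s: 3.3
tcp_pos: [0.5941, 0.2869, 0.1007]
ee_rot: [0.148, 0.989, -0.001, 0.0]
wrist_force: [-2.3, -3.4, -0.1]
width: 0.114
gripper_force: 58.4
```

```bash
python3 -c "
from h import *
p=[strap(t) for t in np.linspace(1.61,1.95,5)]
print((np.diff(p,axis=0)*100).round(2)); go(strap(1.61),YF); go(strap(1.95),YF)"
```

```text
[[ 0.18  0.59 -0.73]
 [ 0.16  0.53 -0.78]
 [ 0.14  0.47 -0.83]
 [ 0.12  0.4  -0.87]]
t 3.3 tcp [0.5941 0.2869 0.1007] tilt [ 0.    -0.001] w 0.114 f [-2.3 -3.4 -0.1]
turn -0.001 shift cm [0.19 0.03 0.25]
t 3.3 tcp [0.5941 0.2869 0.1007] tilt [ 0.    -0.001] w 0.114 f [-2.3 -3.4 -0.1]
turn -0.001 shift cm [0.19 2.12 3.46]
```

Call:
servo_tool([
  {"delta_pos": [0,0.31,0.37],"turn": [0,0,0],"fingers": 1},
  {"delta_pos": [0,0.29,0.38],"turn": [0,0,0],"fingers": 1},
  {"delta_pos": [0,0.27,0.4],"turn": [0,0,0],"fingers": 1},
  {"delta_pos": [0,0.26,0.4],"turn": [0,0,0],"fingers": 1},
  {"delta_pos": [0,0.24,0.42],"turn": [0,0,0],"fingers": 1},
  {"delta_pos": [0,0.23,0.42],"turn": [0,0,0],"fingers": 1},
  {"delta_pos": [0,0.4,0.8],"turn": [0,0,0],"fingers": 1},
  {"delta_pos": [0,0,0],"turn": [0,0,0],"fingers": 1},
])

```text
time_s: 4.3
tcp_pos: [0.6001, 0.3063, 0.0706]
ee_rot: [0.148, 0.989, -0.0, 0.0]
wrist_force: [-4.8, -8.2, 14.8]
width: 0.115
gripper_force: 59.9
```

```bash
python3 -c "
from h import *
go(strap(1.95),YF)"
```

```text
t 4.3 tcp [0.6001 0.3063 0.0706] tilt [-0.    -0.001] w 0.115 f [-4.8 -8.2 14.8]
turn -0.0 shift cm [0.2  0.09 0.46]
```

Call:
servo_tool([
  {"delta_pos": [0,0,0],"turn": [0,0,0],"fingers": 0},
  {"delta_pos": [0,0,0],"turn": [0,0,0],"fingers": 0},
  {"delta_pos": [0,0,0],"turn": [0,0,0],"fingers": 0},
  {"delta_pos": [0,0,-1],"turn": [0,0,0],"fingers": 0},
  {"delta_pos": [0,0,-3],"turn": [0,0,0],"fingers": 0},
  {"delta_pos": [0,0,-4],"turn": [0,0,0],"fingers": 0},
  {"delta_pos": [0,0,-4],"turn": [0,0,0],"fingers": 0},
  {"delta_pos": [0,0,0],"turn": [0,0,-0.118],"fingers": 0},
])

```text
time_s: 5.3
tcp_pos: [0.6021, 0.3084, 0.1941]
ee_rot: [0.087, 0.996, 0.003, 0.004]
wrist_force: [-0.1, 0.4, -0.9]
width: 0.999
gripper_force: 0.0
```

```bash
python3 -c "
from h import *
go([.4885,-.1985,.063],-.178)"
```

```text
t 5.3 tcp [0.6021 0.3084 0.1941] tilt [0.008 0.005] w 0.999 f [-0.1  0.4 -0.9]
turn 0.003 shift cm [  2.21 -51.9   14.98]
```

Call:
servo_tool([
  {"delta_pos": [0.2,-4.5,-0.5],"turn": [0,0,0],"fingers": 0},
  {"delta_pos": [0.3,-6,0],"turn": [0,0,0],"fingers": 0},
  {"delta_pos": [0.3,-6,0],"turn": [0,0,0],"fingers": 0},
  {"delta_pos": [0.3,-6,0],"turn": [0,0,0],"fingers": 0},
  {"delta_pos": [0.3,-6,0],"turn": [0,0,0],"fingers": 0},
  {"delta_pos": [0.3,-6,0],"turn": [0,0,0],"fingers": 0},
  {"delta_pos": [0.3,-6,0],"turn": [0,0,0],"fingers": 0},
  {"delta_pos": [0.2,-6,0],"turn": [0,0,0],"fingers": 0},
])

```text
time_s: 6.3
tcp_pos: [0.4956, -0.1484, 0.1944]
ee_rot: [0.089, 0.996, 0.0, 0.001]
wrist_force: [0.8, 0.4, 0.1]
width: 1.003
gripper_force: 0.0
```

```bash
python3 -c "
from h import *
go([.4885,-.1985,.064],-.178)"
```

```text
t 6.3 tcp [ 0.4956 -0.1484  0.1944] tilt [0.002 0.001] w 1.003 f [0.8 0.4 0.1]
turn 0.0 shift cm [-0.19 -5.06 14.91]
```

Call:
servo_tool([
  {"delta_pos": [-0.2,-2.5,0],"turn": [0,0,0],"fingers": 0},
  {"delta_pos": [0,-2.5,0],"turn": [0,0,0],"fingers": 0},
  {"delta_pos": [0,0,1.5],"turn": [0,0,0],"fingers": 0},
  {"delta_pos": [0,0,2.5],"turn": [0,0,0],"fingers": 0},
  {"delta_pos": [0,0,2.5],"turn": [0,0,0],"fingers": 0},
  {"delta_pos": [0,0,2.0],"turn": [0,0,0],"fingers": 0},
  {"delta_pos": [0,0,0],"turn": [0,0,0],"fingers": 0},
  {"delta_pos": [0,0,0],"turn": [0,0,0],"fingers": 0},
])

```text
time_s: 7.3
tcp_pos: [0.4896, -0.1954, 0.1088]
ee_rot: [0.088, 0.996, 0.0, 0.0]
wrist_force: [0.9, -0.0, -0.7]
width: 1.0
gripper_force: 0.0
```

```bash
python3 -c "
from h import *
go([.4885,-.1985,.064],-.178)
S=cam('scene'); T=cam('top'); a=S['image'][200:320,170:270];b=T['image'][180:300,400:500]; cv2.imwrite('pics/b.png',cv2.resize((255*(np.hstack([a,b])/255.)**.55).astype(np.uint8),None,fx=4,fy=4,interpolation=2))"
```

```text
t 7.3 tcp [ 0.4896 -0.1954  0.1088] tilt [0.001 0.   ] w 1.0 f [ 0.9 -0.  -0.7]
turn 0.001 shift cm [ 0.05 -0.32  6.35]
```

View pics/b.png

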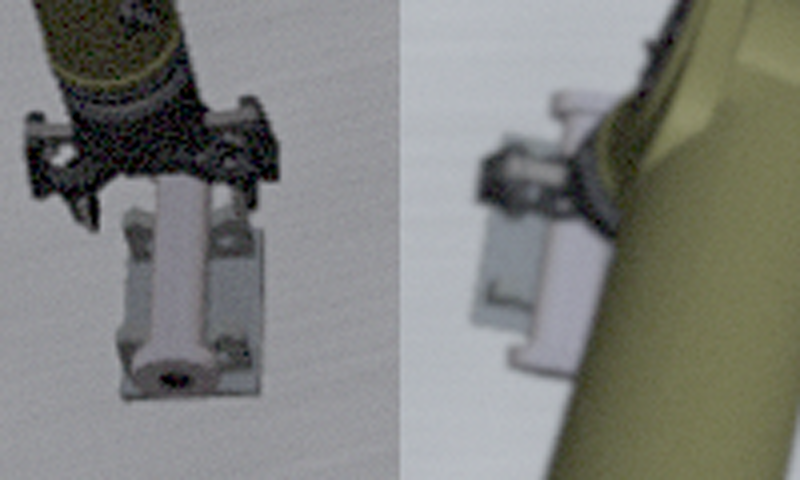

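The scene crop shows the fingers at (90,215) and (240,200), straddling the barrel. I'll lower and grip.

Call:
servo_tool([
  {"delta_pos": [0,-0.3,1.3],"turn": [0,0,0],"fingers": 0},
  {"delta_pos": [0,0,1.7],"turn": [0,0,0],"fingers": 0},
  {"delta_pos": [0,0,1.7],"turn": [0,0,0],"fingers": 0},
  {"delta_pos": [0,0,1.6],"turn": [0,0,0],"fingers": 0},
  {"delta_pos": [0,0,0],"turn": [0,0,0],"fingers": 1},
  {"delta_pos": [0,0,0],"turn": [0,0,0],"fingers": 1},
  {"delta_pos": [0,0,0],"turn": [0,0,0],"fingers": 1},
  {"delta_pos": [0,0,0],"turn": [0,0,0],"fingers": 1},
])

```text
time_s: 8.4
tcp_pos: [0.4893, -0.1988, 0.0464]
ee_rot: [0.089, 0.996, 0.0, 0.001]
wrist_force: [-0.9, 1.5, 5.3]
width: 0.402
gripper_force: 59.3
```

Call:
servo_tool([
  {"delta_pos": [0,0,0],"turn": [0,0,0],"fingers": 1},
  {"delta_pos": [0,0,-1],"turn": [0,0,0],"fingers": 1},
  {"delta_pos": [0,0,-2],"turn": [0,0,0],"fingers": 1},
  {"delta_pos": [0,0,-3],"turn": [0,0,0],"fingers": 1},
  {"delta_pos": [0,0,-3],"turn": [0,0,0],"fingers": 1},
  {"delta_pos": [0,0,-3],"turn": [0,0,0],"fingers": 1},
  {"delta_pos": [0,0,-3],"turn": [0,0,0],"fingers": 1},
  {"delta_pos": [0,0,0],"turn": [0,0,0.118],"fingers": 1},
])

```text
time_s: 9.4
tcp_pos: [0.4894, -0.2001, 0.1978]
ee_rot: [0.149, 0.989, -0.0, 0.002]
wrist_force: [0.7, -0.2, -5.7]
width: 0.404
gripper_force: 60.3
```

```bash
python3 -c "
from h import *
go(fw(0,0,.194),YF); print(sense()['gripper_force'])
S=cam('scene'); T=cam('top'); a=S['image'][180:300,170:270];b=T['image'][180:300,400:500]; cv2.imwrite('pics/c.png',cv2.resize((255*(np.hstack([a,b])/255.)**.55).astype(np.uint8),None,fx=4,fy=4,interpolation=2))"
```

```text
t 9.4 tcp [ 0.4894 -0.2001  0.1978] tilt [ 0.004 -0.001] w 0.404 f [ 0.7 -0.2 -5.7]
turn -0.003 shift cm [ 8.98 36.87  2.25]
60.343337059020996
```

View pics/c.png

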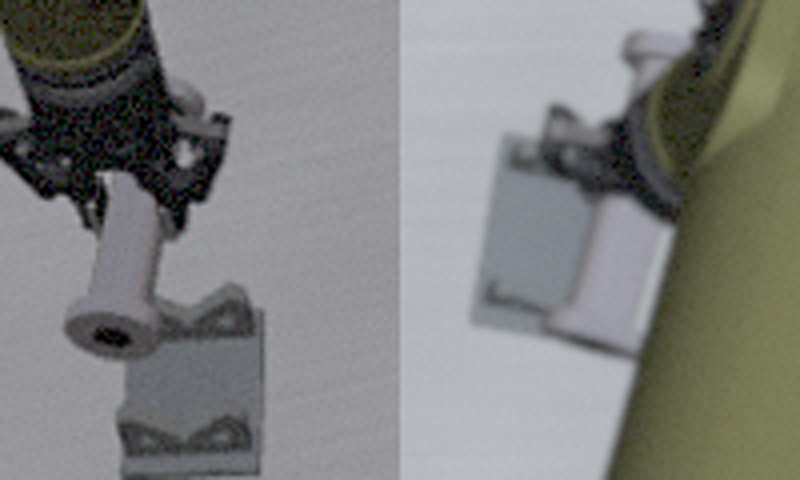

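The spool is held (weight ≈ 5.7 N). Its +x face centre is at scene pixel (197,264), which lets me check its offset in the grip.

Call:
servo_tool([
  {"delta_pos": [0.8,3,0],"turn": [0,0,0],"fingers": 1},
  {"delta_pos": [1.2,5,0],"turn": [0,0,0],"fingers": 1},
  {"delta_pos": [1.3,5.2,0],"turn": [0,0,0],"fingers": 1},
  {"delta_pos": [1.3,5.2,0],"turn": [0,0,0],"fingers": 1},
  {"delta_pos": [1.3,5.2,0],"turn": [0,0,0],"fingers": 1},
  {"delta_pos": [1.3,5.2,0],"turn": [0,0,0],"fingers": 1},
  {"delta_pos": [1.2,5,0],"turn": [0,0,0],"fingers": 1},
  {"delta_pos": [0.6,3,0],"turn": [0,0,0],"fingers": 1},
])

```text
time_s: 10.5
tcp_pos: [0.5083, 0.182, 0.1942]
ee_rot: [0.144, 0.99, -0.0, -0.001]
wrist_force: [-0.2, -1.0, -4.3]
width: 0.401
gripper_force: 60.4
```

Run:
```python
from h import *
go(fw(0,0,.194),YF)
S=cam('scene'); T=cam('top')
p=onz(S,(197.5,263.75),.2114)[:2]-[.4894,-.2001]; c,s=np.cos(YF),np.sin(YF); print('face rel, expect .082,0:',c*p[0]+s*p[1],-s*p[0]+c*p[1])
a=S['image'][170:290,300:430];b=T['image'][170:290,230:360]; cv2.imwrite('pics/d.png',cv2.resize((255*(np.hstack([a,b])/255.)**.5).astype(np.uint8),None,fx=3,fy=3,interpolation=2))
```

```text
t 10.5 tcp [0.5083 0.182  0.1942] tilt [-0.002 -0.   ] w 0.401 f [-0.2 -1.  -4.3]
turn 0.006 shift cm [-0.36 -0.24  1.89]
face rel, expect .082,0: 0.08363837837463033 -0.0023568125337008437
```

View pics/d.png

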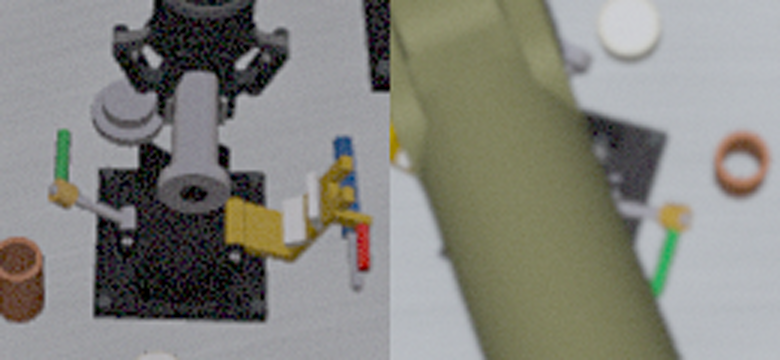

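Call:
servo_tool([
  {"delta_pos": [-0.2,-0.2,0],"turn": [0,0,0.006],"fingers": 1},
  {"delta_pos": [0,0,1],"turn": [0,0,0],"fingers": 1},
  {"delta_pos": [0,0,2],"turn": [0,0,0],"fingers": 1},
  {"delta_pos": [0,0,2.5],"turn": [0,0,0],"fingers": 1},
  {"delta_pos": [0,0,2.5],"turn": [0,0,0],"fingers": 1},
  {"delta_pos": [0,0,1.5],"turn": [0,0,0],"fingers": 1},
  {"delta_pos": [0,0,0.5],"turn": [0,0,0],"fingers": 1},
  {"delta_pos": [0,0,0],"turn": [0,0,0],"fingers": 1},
])

```text
time_s: 11.6
tcp_pos: [0.5112, 0.1764, 0.0957]
ee_rot: [0.15, 0.989, 0.0, 0.0]
wrist_force: [-0.1, -0.5, -4.8]
width: 0.404
gripper_force: 60.5
```

```bash
python3 -c "
from h import *
go(fw(0,0,.0751),YF)"
```

```text
t 11.6 tcp [0.5112 0.1764 0.0957] tilt [0. 0.] w 0.404 f [-0.1 -0.5 -4.8]
turn -0.006 shift cm [0.09 0.21 3.93]
```

Spool bottom ~21 mm above the notch; final descent, slow near the end.

Call:
servo_tool([
  {"delta_pos": [0,0.2,0.8],"turn": [0,0,-0.006],"fingers": 1},
  {"delta_pos": [0,0,0.8],"turn": [0,0,0],"fingers": 1},
  {"delta_pos": [0,0,0.7],"turn": [0,0,0],"fingers": 1},
  {"delta_pos": [0,0,0.6],"turn": [0,0,0],"fingers": 1},
  {"delta_pos": [0,0,0.4],"turn": [0,0,0],"fingers": 1},
  {"delta_pos": [0,0,0.3],"turn": [0,0,0],"fingers": 1},
  {"delta_pos": [0,0,0.2],"turn": [0,0,0],"fingers": 1},
  {"delta_pos": [0,0,0],"turn": [0,0,0],"fingers": 1},
])

```text
time_s: 12.6
tcp_pos: [0.5117, 0.1785, 0.0578]
ee_rot: [0.147, 0.989, 0.0, 0.0]
wrist_force: [-0.6, -0.5, -3.2]
width: 0.399
gripper_force: 60.9
```

```bash
python3 -c "
from h import *
go(fw(0,0,.0751),YF)"
```

```text
t 12.6 tcp [0.5117 0.1785 0.0578] tilt [0. 0.] w 0.399 f [-0.6 -0.5 -3.2]
turn 0.0 shift cm [0.07 0.   0.14]
```

Call:
servo_tool([
  {"delta_pos": [0,0,0.15],"turn": [0,0,0],"fingers": 1},
  {"delta_pos": [0,0,0.05],"turn": [0,0,0],"fingers": 1},
  {"delta_pos": [0,0,0],"turn": [0,0,0],"fingers": 0.5},
  {"delta_pos": [0,0,0],"turn": [0,0,0],"fingers": 0},
  {"delta_pos": [0,0,0],"turn": [0,0,0],"fingers": 0},
  {"delta_pos": [0,0,0],"turn": [0,0,0],"fingers": 0},
  {"delta_pos": [0,0,-1],"turn": [0,0,0],"fingers": 0},
  {"delta_pos": [0,0,-2],"turn": [0,0,0],"fingers": 0},
])

```text
time_s: 13.6
tcp_pos: [0.511, 0.1783, 0.0855]
ee_rot: [0.147, 0.989, -0.0, -0.001]
wrist_force: [-0.4, 0.8, -0.3]
width: 1.0
gripper_force: 0.0
```

Call:
servo_tool([
  {"delta_pos": [0,0,-4],"turn": [0,0,0],"fingers": 0},
  {"delta_pos": [0,0,-4],"turn": [0,0,0],"fingers": 0},
  {"delta_pos": [0,0,-2.5],"turn": [0,0,0],"fingers": 0},
  {"delta_pos": [-1,3.5,0],"turn": [0,0,0],"fingers": 0},
  {"delta_pos": [-1.5,4.5,0],"turn": [0,0,0],"fingers": 0},
  {"delta_pos": [-1.5,4.5,0],"turn": [0,0,0],"fingers": 0},
  {"delta_pos": [-0.5,2.3,0],"turn": [0,0,0],"fingers": 0},
  {"delta_pos": [0,0,0],"turn": [0,0,0],"fingers": 0},
])

```text
time_s: 14.6
tcp_pos: [0.5976, 0.309, 0.1902]
ee_rot: [0.146, 0.989, 0.0, -0.0]
wrist_force: [-0.7, -1.5, 0.2]
width: 0.998
gripper_force: 0.0
```

Run:
```python
from h import *
go(strap(1.95),YF)
S=cam('scene'); T=cam('top')
a=S['image'][170:290,300:430];b=T['image'][170:290,230:360]; cv2.imwrite('pics/e.png',cv2.resize((255*(np.hstack([a,b])/255.)**.5).astype(np.uint8),None,fx=3,fy=3,interpolation=2))
```

```text
t 14.6 tcp [0.5976 0.309  0.1902] tilt [-0.  0.] w 0.998 f [-0.7 -1.5  0.2]
turn 0.003 shift cm [-0.12 -0.1  12.42]
```

View pics/e.png

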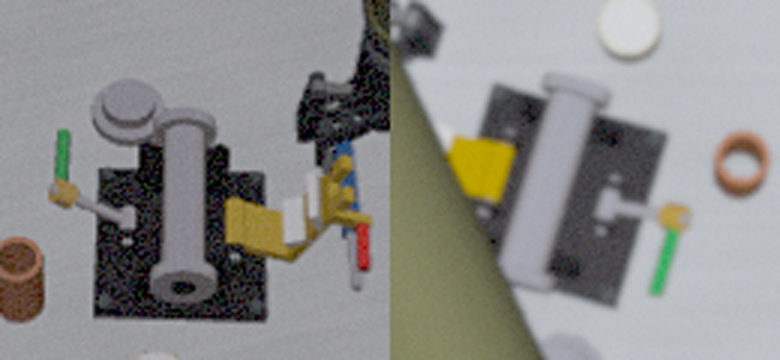

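The spool lies seated in the notches with its flanges outside the cheeks (scene crop about (185,205), top crop about (555,180)). Next I grip the strap handle.

Call:
servo_tool([
  {"delta_pos": [-0.1,-0.1,2],"turn": [0,0,0],"fingers": 0},
  {"delta_pos": [0,0,3],"turn": [0,0,0],"fingers": 0},
  {"delta_pos": [0,0,3],"turn": [0,0,0],"fingers": 0},
  {"delta_pos": [0,0,2.5],"turn": [0,0,0],"fingers": 0},
  {"delta_pos": [0,0,1.5],"turn": [0,0,0],"fingers": 0.2},
  {"delta_pos": [0,0,0],"turn": [0,0,0],"fingers": 1},
  {"delta_pos": [0,0,0],"turn": [0,0,0],"fingers": 1},
  {"delta_pos": [0,0,0],"turn": [0,0,0],"fingers": 1},
])

```text
time_s: 15.7
tcp_pos: [0.5992, 0.3061, 0.0718]
ee_rot: [0.147, 0.989, 0.001, 0.001]
wrist_force: [-0.3, -0.1, 0.6]
width: 0.161
gripper_force: 0.0
```

Call:
servo_tool([
  {"delta_pos": [0,0,0],"turn": [0,0,0],"fingers": 1},
  {"delta_pos": [0,0,0],"turn": [0,0,0],"fingers": 1},
  {"delta_pos": [0,-0.3,-0.7],"turn": [0,0,0],"fingers": 1},
  {"delta_pos": [0,-0.35,-0.7],"turn": [0,0,0],"fingers": 1},
  {"delta_pos": [0,-0.4,-0.65],"turn": [0,0,0],"fingers": 1},
  {"delta_pos": [0,-0.4,-0.65],"turn": [0,0,0],"fingers": 1},
  {"delta_pos": [0,0,0],"turn": [0,0,0],"fingers": 1},
  {"delta_pos": [0,0,0],"turn": [0,0,0],"fingers": 1},
])

```text
time_s: 16.7
tcp_pos: [0.595, 0.2927, 0.0977]
ee_rot: [0.147, 0.989, 0.001, 0.001]
wrist_force: [4.3, 3.2, -1.3]
width: 0.113
gripper_force: 59.1
```

Run:
```python
from h import *
s=sense(); print(s['width'],s['gripper_force'])
c,n=np.cos(YF),np.sin(YF); d=s['tcp_pos'][:2]-F; x,y,z=c*d[0]+n*d[1],-n*d[0]+c*d[1]-.045,s['tcp_pos'][2]+pinch_z-.04
a=np.arctan2(z,y); r=np.hypot(y,z); print('x,r,strap',x,r,2.356-a)
th=np.linspace(a,2.356,25); print(np.c_[-0*th[1:],np.diff(r*np.cos(th)),-np.diff(r*np.sin(th))].round(4)[:,1:].T*100)
go(strap(0),YF)
```

```text
0.1130235137713707 59.078137278556824
x,r,strap 0.047081970818647706 0.11692123987257702 1.6439725425033895
[[-0.54 -0.58 -0.62 -0.65 -0.68 -0.71 -0.73 -0.75 -0.77 -0.78 -0.79 -0.8
  -0.8  -0.8  -0.79 -0.78 -0.77 -0.75 -0.73 -0.71 -0.68 -0.65 -0.62 -0.59]
 [-0.59 -0.55 -0.51 -0.46 -0.42 -0.37 -0.32 -0.27 -0.22 -0.17 -0.11 -0.06
  -0.    0.05  0.11  0.16  0.21  0.27  0.32  0.37  0.42  0.46  0.51  0.55]]
t 16.7 tcp [0.595  0.2927 0.0977] tilt [0.002 0.002] w 0.113 f [ 4.3  3.2 -1.3]
turn 0.0 shift cm [  0.11 -16.85  -0.36]
```

Call:
servo_tool([
  {"delta_pos": [0,-1.1,-1.1],"turn": [0,0,0],"fingers": 1},
  {"delta_pos": [0,-1.25,-0.95],"turn": [0,0,0],"fingers": 1},
  {"delta_pos": [0,-1.37,-0.77],"turn": [0,0,0],"fingers": 1},
  {"delta_pos": [0,-1.46,-0.57],"turn": [0,0,0],"fingers": 1},
  {"delta_pos": [0,-1.53,-0.37],"turn": [0,0,0],"fingers": 1},
  {"delta_pos": [0,-1.57,-0.16],"turn": [0,0,0],"fingers": 1},
  {"delta_pos": [0,-1.58,0.06],"turn": [0,0,0],"fingers": 1},
  {"delta_pos": [0,-1.55,0.27],"turn": [0,0,0],"fingers": 1},
])

```text
time_s: 17.7
tcp_pos: [0.5628, 0.1876, 0.1407]
ee_rot: [0.146, 0.989, 0.005, 0.003]
wrist_force: [-3.6, 2.3, 23.5]
width: 0.107
gripper_force: 66.4
```

```bash
cat >> h.py <<'E'
def pol(hy,N):
    s=sense(); print(s['width'],s['gripper_force'])
    c,n=np.cos(YF),np.sin(YF); d=s['tcp_pos'][:2]-F; x,y,z=c*d[0]+n*d[1],-n*d[0]+c*d[1]-hy,s['tcp_pos'][2]+pinch_z-.04
    a=np.arctan2(z,y); print('x,r,ang',x,np.hypot(y,z),a)
E
python3 -c "
from h import *
pol(.045,0)
go(strap(0),YF)"
```

```text
0.10748449414915094 66.35594129562378
x,r,ang 0.0469564831275057 0.1212654494987026 1.748219404217494
t 17.7 tcp [0.5628 0.1876 0.1407] tilt [0.007 0.009] w 0.107 f [-3.6  2.3 23.5]
turn 0.003 shift cm [ 0.1  -5.86  3.94]
```

Call:
servo_tool([
  {"delta_pos": [0,0,-0.5],"turn": [0,0,0],"fingers": 1},
  {"delta_pos": [0,-0.8,0.2],"turn": [0,0,0],"fingers": 1},
  {"delta_pos": [0,-0.8,0.23],"turn": [0,0,0],"fingers": 1},
  {"delta_pos": [0,-0.8,0.3],"turn": [0,0,0],"fingers": 1},
  {"delta_pos": [0,-0.75,0.36],"turn": [0,0,0],"fingers": 1},
  {"delta_pos": [0,0,0],"turn": [0,0,0],"fingers": 1},
  {"delta_pos": [0,0,0],"turn": [0,0,0],"fingers": 1},
  {"delta_pos": [0,0,0],"turn": [0,0,0],"fingers": 1},
])

```text
time_s: 18.7
tcp_pos: [0.5518, 0.1527, 0.1276]
ee_rot: [0.147, 0.989, -0.0, 0.0]
wrist_force: [2.1, 2.0, 3.1]
width: 0.107
gripper_force: 63.3
```

```bash
python3 -c "
from h import *
pol(.045,0)
go(strap(0),YF)"
```

```text
0.10742713334777827 63.26212763786316
x,r,ang 0.04663709486263802 0.12106498151589296 2.069921570904381
t 18.7 tcp [0.5518 0.1527 0.1276] tilt [-0. -0.] w 0.107 f [2.1 2.  3.1]
turn 0.001 shift cm [ 0.06 -2.21  2.63]
```

Call:
servo_tool([
  {"delta_pos": [0,-0.65,0.42],"turn": [0,0,0],"fingers": 1},
  {"delta_pos": [0,-0.6,0.5],"turn": [0,0,0],"fingers": 1},
  {"delta_pos": [0,-0.5,0.5],"turn": [0,0,0],"fingers": 1},
  {"delta_pos": [0,-0.4,0.5],"turn": [0,0,0],"fingers": 1},
  {"delta_pos": [0,-0.2,0.25],"turn": [0,0,0],"fingers": 1},
  {"delta_pos": [0,0,0],"turn": [0,0,0],"fingers": 1},
  {"delta_pos": [0,0,0],"turn": [0,0,0],"fingers": 1},
  {"delta_pos": [0,0,0],"turn": [0,0,0],"fingers": 1},
])

```text
time_s: 19.7
tcp_pos: [0.5451, 0.1307, 0.1083]
ee_rot: [0.147, 0.989, 0.001, 0.0]
wrist_force: [-4.6, 1.8, 17.8]
width: 0.11
gripper_force: 67.0
```

```bash
python3 -c "
from h import *
pol(.045,0)
go(strap(0),YF)"
```

```text
0.11034068761149024 67.0439100265503
x,r,ang 0.04662966286403229 0.11883167096678164 2.319956250308028
t 19.7 tcp [0.5451 0.1307 0.1083] tilt [0.001 0.002] w 0.11 f [-4.6  1.8 17.8]
turn 0.0 shift cm [0.06 0.09 0.7 ]
```

Call:
servo_tool([
  {"delta_pos": [0,0,0.15],"turn": [0,0,0],"fingers": 1},
  {"delta_pos": [0,0,0.1],"turn": [0,0,0],"fingers": 1},
  {"delta_pos": [0,0,0],"turn": [0,0,0],"fingers": 1},
  {"delta_pos": [0,0,0],"turn": [0,0,0],"fingers": 1},
  {"delta_pos": [0,0,0],"turn": [0,0,0],"fingers": 1},
  {"delta_pos": [0,0,0],"turn": [0,0,0],"fingers": 0.5},
  {"delta_pos": [0,0,0],"turn": [0,0,0],"fingers": 0},
  {"delta_pos": [0,0,0],"turn": [0,0,0],"fingers": 0},
])

```text
time_s: 20.7
tcp_pos: [0.5437, 0.1292, 0.1018]
ee_rot: [0.148, 0.989, -0.001, -0.001]
wrist_force: [-0.3, 0.2, 0.2]
width: 0.745
gripper_force: 0.0
```

Call:
servo_tool([
  {"delta_pos": [0,0,-0.5],"turn": [0,0,0],"fingers": 0},
  {"delta_pos": [0,0,-1.5],"turn": [0,0,0],"fingers": 0},
  {"delta_pos": [0,0,-2.5],"turn": [0,0,0],"fingers": 0},
  {"delta_pos": [0,0,-3],"turn": [0,0,0],"fingers": 0},
  {"delta_pos": [0,0,-3],"turn": [0,0,0],"fingers": 0},
  {"delta_pos": [3,-2,0],"turn": [0,0,0],"fingers": 0},
  {"delta_pos": [3,-2,0],"turn": [0,0,0],"fingers": 0},
  {"delta_pos": [2.7,-2.5,0],"turn": [0,0,0],"fingers": 0},
])

```text
time_s: 21.7
tcp_pos: [0.442, 0.0932, 0.2094]
ee_rot: [0.147, 0.989, 0.0, 0.001]
wrist_force: [-0.1, -0.3, -0.2]
width: 0.999
gripper_force: 0.0
```

Run:
```python
from h import *
S=cam('scene'); T=cam('top')
go(bolt(.933),YF)
print(proj(S,strap(0,.047)),proj(T,strap(0,.047)),proj(S,strap(.1,.047)))
for c,b in((S,(340,220,420,290)),(T,(225,170,320,270))):
    try: q=blob(c,0,b); print('red',len(q),q.mean(0))
    except Exception as e: print(e)
try: q=blob(S,60,(300,190,345,260)); print('green',len(q),q.mean(0),proj(S,bolt(.933,-.0365)))
except Exception as e: print(e)
a=S['image'][170:290,300:430];b=T['image'][170:290,230:360]; cv2.imwrite('pics/f.png',cv2.resize((255*(np.hstack([a,b])/255.)**.5).astype(np.uint8),None,fx=3,fy=3,interpolation=2))
```

```text
t 21.8 tcp [0.4406 0.0918 0.2093] tilt [0.    0.001] w 1.0 f [ 0.4 -0.1  0.3]
turn -0.001 shift cm [-0.   -0.12 14.51]
[347.79919441 241.49020057] [301.53486268 210.94220067] [351.32284984 239.9240428 ]
red 73 [347.08219178 242.10958904]
'NoneType' object has no attribute 'reshape'
green 65 [320.49230769 220.86153846] [320.77026477 220.9262616 ]
```

View pics/f.png

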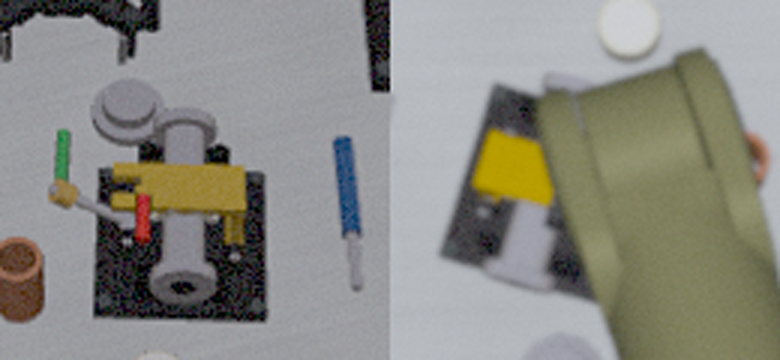

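The strap is closed: the red pin is at scene (347.1,242.1), and I predicted (347.8,241.5) for angle 0. The bolt has not moved. I grip its green bar from above.

Call:
servo_tool([
  {"delta_pos": [0,-0.1,1.5],"turn": [0,0,0],"fingers": 0},
  {"delta_pos": [0,0,3],"turn": [0,0,0],"fingers": 0},
  {"delta_pos": [0,0,3.5],"turn": [0,0,0],"fingers": 0},
  {"delta_pos": [0,0,3.5],"turn": [0,0,0],"fingers": 0},
  {"delta_pos": [0,0,2],"turn": [0,0,0],"fingers": 0},
  {"delta_pos": [0,0,0.9],"turn": [0,0,0],"fingers": 0},
  {"delta_pos": [0,0,0],"turn": [0,0,0],"fingers": 0.5},
  {"delta_pos": [0,0,0],"turn": [0,0,0],"fingers": 1},
])

```text
time_s: 22.8
tcp_pos: [0.4433, 0.0926, 0.065]
ee_rot: [0.147, 0.989, 0.0, 0.001]
wrist_force: [0.1, 0.3, -0.0]
width: 0.601
gripper_force: 0.0
```

Call:
servo_tool([
  {"delta_pos": [0,0,0],"turn": [0,0,0],"fingers": 1},
  {"delta_pos": [0,0,0],"turn": [0,0,0],"fingers": 1},
  {"delta_pos": [0,0,0],"turn": [0,0,0],"fingers": 1},
  {"delta_pos": [0,0,0],"turn": [0,0,0],"fingers": 1},
  {"delta_pos": [0,0,0],"turn": [0,0,0],"fingers": 1},
  {"delta_pos": [0,0,0],"turn": [0,0,0],"fingers": 1},
  {"delta_pos": [0,0,0],"turn": [0,0,0],"fingers": 1},
  {"delta_pos": [0,0,0],"turn": [0,0,0],"fingers": 1},
])

```text
time_s: 23.8
tcp_pos: [0.4419, 0.0894, 0.0647]
ee_rot: [0.148, 0.989, -0.002, -0.001]
wrist_force: [-3.1, -7.1, 6.0]
width: 0.117
gripper_force: 58.4
```

```bash
python3 -c "
from h import *
pol(-.047,0)
go(bolt(.933),YF); go(bolt(0),YF)"
```

```text
0.11658136298366849 58.4469348192215
x,r,ang -0.0400218993324929 0.0728598045098463 2.5035252992948958
t 23.8 tcp [0.4419 0.0894 0.0647] tilt [-0.002 -0.003] w 0.117 f [-3.1 -7.1  6. ]
turn -0.001 shift cm [0.2  0.07 0.05]
t 23.8 tcp [0.4419 0.0894 0.0647] tilt [-0.002 -0.003] w 0.117 f [-3.1 -7.1  6. ]
turn -0.001 shift cm [ 0.2   5.85 -2.86]
```

Call:
servo_tool([
  {"delta_pos": [0,0.54,-0.64],"turn": [0,0,0],"fingers": 1},
  {"delta_pos": [0,0.61,-0.58],"turn": [0,0,0],"fingers": 1},
  {"delta_pos": [0,0.66,-0.49],"turn": [0,0,0],"fingers": 1},
  {"delta_pos": [0,0.73,-0.42],"turn": [0,0,0],"fingers": 1},
  {"delta_pos": [0,0.77,-0.33],"turn": [0,0,0],"fingers": 1},
  {"delta_pos": [0,0.81,-0.24],"turn": [0,0,0],"fingers": 1},
  {"delta_pos": [0,0,0],"turn": [0,0,0],"fingers": 1},
  {"delta_pos": [0,0,0],"turn": [0,0,0],"fingers": 1},
])

```text
time_s: 24.8
tcp_pos: [0.454, 0.128, 0.0936]
ee_rot: [0.148, 0.989, -0.002, -0.001]
wrist_force: [-8.4, -10.4, 20.7]
width: 0.12
gripper_force: 60.8
```

```bash
python3 -c "
from h import *
pol(-.047,0)
go(bolt(0),YF)"
```

```text
0.12015453738277478 60.763086676597595
x,r,ang -0.039698746534682416 0.07451363605873214 1.816709049727039
t 24.8 tcp [0.454  0.128  0.0936] tilt [-0.002 -0.005] w 0.12 f [ -8.4 -10.4  20.7]
turn -0.001 shift cm [0.23 1.81 0.03]
```

Call:
servo_tool([
  {"delta_pos": [0,0.2,-0.25],"turn": [0,0,0],"fingers": 1},
  {"delta_pos": [0,0.5,-0.1],"turn": [0,0,0],"fingers": 1},
  {"delta_pos": [0,0.5,-0.05],"turn": [0,0,0],"fingers": 1},
  {"delta_pos": [0,0.4,0],"turn": [0,0,0],"fingers": 1},
  {"delta_pos": [0,0.3,0],"turn": [0,0,0],"fingers": 1},
  {"delta_pos": [0,0.2,0],"turn": [0,0,0],"fingers": 1},
  {"delta_pos": [0,0,0],"turn": [0,0,0],"fingers": 1},
  {"delta_pos": [0,0,0],"turn": [0,0,0],"fingers": 1},
])

```text
time_s: 25.8
tcp_pos: [0.4593, 0.1447, 0.096]
ee_rot: [0.149, 0.989, -0.005, -0.002]
wrist_force: [-6.8, -16.0, 15.2]
width: 0.116
gripper_force: 61.6
```

```bash
python3 -c "
from h import *
pol(-.047,0)
go(bolt(0),YF)"
```

```text
0.11596116770102508 61.64661884307861
x,r,ang -0.03958705753590923 0.07474094211150309 1.5785655240308722
t 25.8 tcp [0.4593 0.1447 0.096 ] tilt [-0.005 -0.009] w 0.116 f [ -6.8 -16.   15.2]
turn -0.003 shift cm [0.24 0.06 0.27]
```

Call:
servo_tool([
  {"delta_pos": [0,0.15,-0.1],"turn": [0,0,0],"fingers": 1},
  {"delta_pos": [0,0.1,0],"turn": [0,0,0],"fingers": 1},
  {"delta_pos": [0,0.1,0],"turn": [0,0,0],"fingers": 1},
  {"delta_pos": [0,0,0],"turn": [0,0,0],"fingers": 1},
  {"delta_pos": [0,0,0],"turn": [0,0,0],"fingers": 1},
  {"delta_pos": [0,0,0],"turn": [0,0,0],"fingers": 1},
  {"delta_pos": [0,0,0],"turn": [0,0,0],"fingers": 1},
  {"delta_pos": [0,0,0],"turn": [0,0,0],"fingers": 1},
])

```text
time_s: 26.8
tcp_pos: [0.4592, 0.1448, 0.0961]
ee_rot: [0.15, 0.989, -0.007, -0.003]
wrist_force: [-8.6, -22.2, 14.6]
width: 0.116
gripper_force: 61.6
```

```bash
python3 -c "
from h import *
pol(-.047,0)
go(bolt(0),YF)"
```

```text
0.1156827335728232 61.649760603904724
x,r,ang -0.03965799138576618 0.0747616451766051 1.5773516025851335
t 26.8 tcp [0.4592 0.1448 0.0961] tilt [-0.008 -0.014] w 0.116 f [ -8.6 -22.2  14.6]
turn -0.005 shift cm [0.23 0.05 0.28]
```

It has stalled against the end stop, so the bolt is upright. I unload, release and retreat.

Call:
servo_tool([
  {"delta_pos": [0,-0.25,0],"turn": [0,0,0],"fingers": 1},
  {"delta_pos": [0,0,0],"turn": [0,0,0],"fingers": 0.6},
  {"delta_pos": [0,0,0],"turn": [0,0,0],"fingers": 0},
  {"delta_pos": [0,0,0],"turn": [0,0,0],"fingers": 0},
  {"delta_pos": [0,0,0],"turn": [0,0,0],"fingers": 0},
  {"delta_pos": [0,0,-1],"turn": [0,0,0],"fingers": 0},
  {"delta_pos": [0,0,-2.5],"turn": [0,0,0],"fingers": 0},
  {"delta_pos": [0,0,-4],"turn": [0,0,0],"fingers": 0},
])

```text
time_s: 27.8
tcp_pos: [0.46, 0.1525, 0.1716]
ee_rot: [0.147, 0.989, -0.001, -0.001]
wrist_force: [1.0, 0.6, -0.2]
width: 1.003
gripper_force: 0.0
```

Call:
servo_tool([
  {"delta_pos": [0,0,-5],"turn": [0,0,0],"fingers": 0},
  {"delta_pos": [0,-4,0],"turn": [0,0,0],"fingers": 0},
  {"delta_pos": [0,-5,0],"turn": [0,0,0],"fingers": 0},
  {"delta_pos": [0,-5,0],"turn": [0,0,0],"fingers": 0},
  {"delta_pos": [0,-5,0],"turn": [0,0,0],"fingers": 0},
  {"delta_pos": [0,-5,0],"turn": [0,0,0],"fingers": 0},
  {"delta_pos": [0,-4,0],"turn": [0,0,0],"fingers": 0},
  {"delta_pos": [0,0,0],"turn": [0,0,0],"fingers": 0},
])

```text
time_s: 28.8
tcp_pos: [0.3786, -0.1178, 0.2221]
ee_rot: [0.15, 0.989, 0.001, 0.001]
wrist_force: [-0.0, 0.8, 0.7]
width: 1.0
gripper_force: 0.0
```

Run:
```python
from h import *
S=cam('scene'); T=cam('top')
for n,hue,bs,bt,m in(("green",60,(310,190,365,260),(260,200,335,275),bolt(0,-.0365)),("red",0,(335,215,425,256),(270,180,325,260),strap(0,.047))):
    a,b=blob(S,hue,bs),blob(T,hue,bt); print(n,tri(S,a.mean(0),T,b.mean(0)),'model',m)
s=sense(); print(s['tcp_pos'],s['wrist_force'])
a=S['image'][170:290,300:430];b=T['image'][170:290,230:360]; cv2.imwrite('pics/g.png',cv2.resize((255*(np.hstack([a,b])/255.)**.5).astype(np.uint8),None,fx=3,fy=3,interpolation=2))
```

```text
green (array([0.45961691, 0.1453355 , 0.10580702]), np.float64(0.0013262847808483294)) model [0.46237762 0.14439091 0.112     ]
red (array([0.54554584, 0.13098829, 0.11701264]), np.float64(0.0021163485013149697)) model [0.54574664 0.13151238 0.12      ]
[ 0.37942294 -0.11489785  0.22182445] [0.2167858  0.73813854 0.67462399]
```

View pics/g.png

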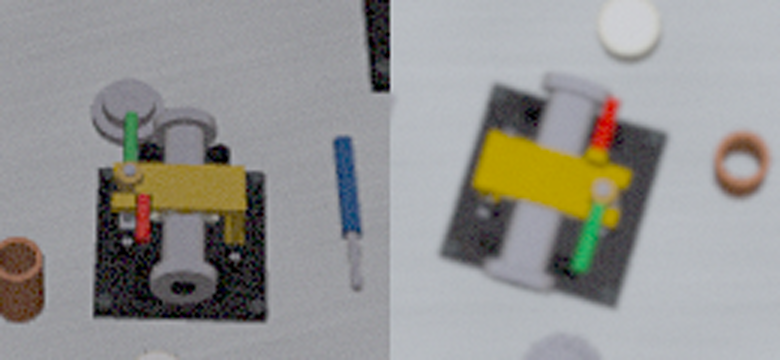

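The bolt stands in the strap's slot (top crop (602,190)), the strap is closed over the spool, and the other items have not moved. I hand the job in.

```bash
python3 -c "
from cell import finish_job
print(finish_job())"
```

```text
the job is handed in; nothing more can be done
None
```

The spool is seated in the fixture, the strap is closed over it, and the bolt is upright in the slot; I handed the job in at about 29 s of the 72 s allowed, and no verdict came back.

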